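Close the draught cover and tare the balance

ROBOT

A 7-joint arm with a two-finger parallel gripper is mounted at the origin on the work surface. World frame = base frame: x ahead of the robot, y to its left, z up, the work surface at z = 0. Lengths are in m, angles in rad, forces in N, time in s.
With the tool pointing down it reaches from about 0.4 to 0.85 m from the base axis. Payload 6.9 kg.
Tool frame: the origin (TCP) lies at the very end of the fingers, on their centre line; the grasp point (between the pads) lies 19 mm behind it; z points along the fingers, y is the line along which they close (so a half turn about z gives the same grasp; the last joint's range is limited). The gripper opens to 85 mm and grips with 20 to 120 N. Pads are 22 mm wide; open, the fingers measure 114 mm over their backs; the gripper's body (76 mm by 85 mm) begins 54 mm behind the grasp point. The pads swing forward as they close: fully open they stand 13 mm farther back than shut.
Start: joints at [-1.165, 0.507, -0.238, 1.5, 0.126, 1.149, -0.155], TCP at [0.185, 0.597, 0.231] pointing down, gripper open.
Joint ranges: [-3.08, 3.08], [-0.24, 2.05], [-1.43, 1.35], [0, 2.5], [-1.52, 4.66], [0.17, 1.96], [-2.89, 2.89]. Speed limits (rad/s): [2.39, 2.39, 3.14, 3.14, 3.14, 3.14, 3.14].

INTERFACE

Orientations are given as [roll, pitch, yaw] about the fixed x, y, z axes, in that order (R = Rz(yaw) Ry(pitch) Rx(roll)).
In Python, from rig import telemetry, cams, bot gives the robot as it stands.
- The arm moves only by the shell command python3 -m crank 'ROWS' [FORCE]. ROWS is JSON, one flat list of numbers, 7 for each row, row after row: the shift along the tool's x, y, z in units of 3 cm (1.0 is 3 cm), then the turn, a rotation vector about the tool's x, y, z in units of 0.12 rad (1.0 is 0.12 rad), then the finger opening in mm, from 0 to 85.4. A call has 1 to 20 rows; each row shifts and turns the commanded pose from where the row before left it, along the tool's axes as they then stand; what a row does not reach is not made up. A row lasts 1/12 s, in which the tool goes at most 41.7 mm and 7.16 degrees, less where a joint would pass 70% of its speed; a pose out of reach is approached as far as the arm can. A call with a number of a shift or a turn outside -1 to 1 is refused whole. A call with a gripper value outside its range is refused whole. The fingers move at their own pace and stop on an object; FORCE is the grip in N (left out, the last holds). Time passes only in rows, so rows that do not move let the fingers close. It gives the time, the measured TCP pose, the force, the opening and the grip force at its end, in the units of the state.
- telemetry.get_obs(): the state, without advancing time (a new reading comes with each control period).
- cams.read_camera(name): name is "side" or "top" or "wrist"; returns the picture (420x560x3 uint8, blue, green, red); there is no depth.
- cams.camera_params(name): a dict with "mtx" (3x3 intrinsics, pixels), "extrinsics" (4x4, takes a point from world to camera coordinates); the wrist camera has in their place "mount" (4x4, takes a point from camera to tool coordinates, whose origin is the TCP and whose axes are the flange's). Camera axes: x right, y up, looking along -z (the intrinsics and any distortion apply to the point x, -y, -z); pixel columns grow to the right and rows downward; lengths in m; the calibration is good to about 2 mm. The wrist camera is an equidistant fisheye: a pixel r from the principal point sees the ray r / f radians off the axis. A picture is of the moment at which its call begins: read the wrist's pose just before it. camera_params takes no time and is no camera call.
- bot.finish_job(): hands the job in; it is judged then, once.
The state is a dict: "time": time; "joint_positions": joint angles; "joint_vel": joint speeds; "joint_efforts": joint torques, N m; "tool_pos": TCP position; "ee_rot": TCP orientation; "ft_force": force on the tool from outside, world axes, zero at the start; "ft_torque": the same for the moment, N m; "grip_width": finger opening in m; "grasp_force": force on a finger pad.
Only numpy, scipy, OpenCV 4.12 (cv2) and the standard library are available. Lean on these libraries where they do the work, as an engineer would, in place of code of your own. Each camera call takes 0.05 s, during which the arm holds its last target. There are 200 camera calls.

TASK

The small balance on the cutting mat has its empty weighing dish on the pan and is to be zeroed. With the fingertips, gently push its hinged clear draught cover fully shut over the chamber, then lightly press the wide oblong tare key all the way down, hold it for a moment, let it come up and withdraw clear. Pick nothing up, do not press the round keys or touch the pan and dish, do not shove the balance out of its place, and leave the mug, tape, jar and engraving tool as they are.

Things in the scene. Friction and masses are not known exactly. Their poses are not given: they have to be found in the camera images.
- balance: Balance standing loose on rubber feet, 1.3 kg, 210 mm deep (x), 150 wide (y); on a mat 3 mm thick. Origin: centre of its underside; -x is its front (key side, to the robot at yaw 0), z up. Deck 40 mm high. Keys in a row at x = -80 mm; display x = -52 to -18, 54 high; clear-walled draught chamber x = -12 to 88, 124 wide, walls up to 82 mm.
- cover (a joint): Angle of the chamber's flat hinged cover, rad: 0 = shut on the chamber, about 1.57 = standing upright behind it; starts open at 1.2 to 1.65. A stiff hinge: the cover stays where it is left, and about 1 N at its free edge moves it. Shut, it rests on a hard stop.
- cover_hinge (a point): Middle of the cover's hinge line, at the chamber's rear top edge: balance x = 91.5 mm, 82.5 mm above the balance's underside. The hinge runs along the balance's y. The point turns with the cover: its -x points from the hinge to the free edge, its +z out of the cover's outer face (up when shut, away from the robot when open).
- cover_edge (a point): Middle of the cover's free edge, on the outer face. The cover is a clear plate in a dark frame, 132 mm wide, 5 mm thick (hinge line in its lower face), 112 mm from hinge to free edge, with a tab 36 mm wide standing 9 mm farther out at the middle.
- tare_key: The tare key: the single wide oblong key, 34 mm (balance y) by 15 mm (x), the right-hand end of the row as the worker in front sees it. Origin: centre of its foot, level with the deck when up. Straight down by 4 mm to its stop; sprung: starts to give at 1 N, 3 N fully down, comes up by itself.
- tare_key_top (a point): Centre of the top of the tare key: balance x = -80 mm, y = -45 mm; 46 mm above the balance's underside (6 mm above the deck) when up, 42 mm when fully down.
- pan: Round steel weighing pan, 72 mm across, 3 mm thick, in the middle of the chamber, its top 50 mm above the balance's underside. Origin: centre of its underside.
- dish: Loose small metal weighing dish on the pan, 48 mm across the rim, 14 mm high, 20 g. Origin: centre of its underside.
- mug: Bystander: white mug, 78 mm across, 92 mm high, with a handle. Origin: centre of its underside.
- tape: Bystander: roll of masking tape lying flat, 96 mm across, 25 mm high. Origin: centre of its underside.
- jar: Bystander: amber jar with a black cap, 52 mm across, 62 mm high. Origin: centre of its underside.
- engraver: Bystander: cordless engraving tool lying on the mat along its own x, 190 mm long with its bit, 36 mm wide, 34 mm high. Origin: level with its underside, 75 mm from its blunt rear end; the bit points to +x.
- round_key0 (a joint): Travel of a small round key, 13 mm across, at balance x = -80 mm, y = -1 mm, m: 0 = up, 0.004 = fully down; as soft as the tare key and as high. Not to be pressed.
- round_key1 (a joint): Travel of a small round key, 13 mm across, at balance x = -80 mm, y = 27 mm, m: 0 = up, 0.004 = fully down; as soft as the tare key and as high. Not to be pressed.
- round_key2 (a joint): Travel of a small round key, 13 mm across, at balance x = -80 mm, y = 55 mm, m: 0 = up, 0.004 = fully down; as soft as the tare key and as high. Not to be pressed.
Mind the look-alikes: they are no part of the job. There is more than one size of the dish; the job needs the smaller.

How it is judged:
On the way, in this order (a step that is already met when the one before it is completed fails the run):
1. the draught cover is shut (value of joint cover below 0.04 rad), for 0.2 s.
2. the tare key is pressed down, with the cover shut (z of tare_key_top in the frame of balance below 0.043 m and value of joint cover below 0.04 rad), for 0.1 s.
At the end, for the whole second after the job is handed in: The cover is shut (within 0.04 rad), the tare key and the round keys are all up (within 1 mm), the dish stands level on the pan within 20 mm of its centre, the balance stands level within 15 mm of where it was, and the mug, tape, jar and engraving tool are within 15 mm of where they were (value of joint cover below 0.04 rad and z of tare_key_top in the frame of balance above 0.045 m and value of joint each of round_key0, round_key1, round_key2 below 0.001 m and horizontal distance between dish and pan below 0.02 m and z of dish in the frame of pan below 0.006 m and angle between dish's own z axis and vertical below 0.1 rad and distance of each of balance, mug, tape, jar, engraver from where it was at the start of the episode below 0.015 m and angle between balance's own z axis and vertical below 0.05 rad and linear speed of balance below 0.01 m/s); the robot touches nothing.
It fails at once if a round key is pressed (over 1.5 mm), or the tare key while the cover is open (value of joint any of round_key0, round_key1, round_key2 above 0.0015 m or (z of tare_key_top in the frame of balance below 0.043 m and value of joint cover above 0.06 rad)).
It fails at once if the robot touches the pan or the dish (contact force between any of the fingers, the arm and pan above 0.3 N or contact force between any of the fingers, the arm and dish above 0.3 N).
It fails at once if the balance is shoved over 15 mm, tipped or lifted (distance of balance from where it was at the start of the episode above 0.015 m or angle between balance's own z axis and vertical above 0.06 rad or height (world z) of balance above 0.013 m).
It fails at once if the tare key is pressed with over 50 N, or the balance or its cover with over 60 N, bumps included (contact force between any of the fingers, the arm and tare_key above 50 N or contact force between any of the fingers, the arm and balance above 60 N).
It fails at once if a bystander is moved over 15 mm (distance of any of mug, tape, jar, engraver from where it was at the start of the episode above 0.015 m).
It also fails if it takes over 45 s, if anything falls off the work surface, if the arm or the gripper's body presses on something with over 40 N, if the wrist force passes 120 N, or if a joint passes its speed limit or range.

## Working session

There is one attempt and no reset: what is moved stays moved. The work goes in short steps, Python scripts to look and compute and a shell command to move; the robot and the scene stay as the last step left them, time stands still between calls to the robot, and variables do not carry over. Pictures are saved under pics/ and viewed, at most 10 in all, crops included, and the job is handed in when it is done.

```bash
ls; mkdir -p pics
python3 - <<'E'
from rig import telemetry, cams, bot
import cv2
for n in ("top","side"):
    cv2.imwrite(f"pics/{n}0.png",cams.read_camera(n))
    p=cams.camera_params(n); print(n,p)
print(cams.camera_params("wrist"))
o=telemetry.get_obs(); print(o["tool_pos"],o["ee_rot"],o["ft_force"],o["time"])
E
```

```text
pics
top {'mtx': array([[531.19760278,   0.        , 282.90126736],
       [  0.        , 531.19760278, 213.44263366],
       [  0.        ,   0.        ,   1.        ]]), 'extrinsics': array([[ 0.01068433, -0.99993012, -0.00505959,  0.02818325],
       [ 0.99874033,  0.01042327,  0.04908268, -0.44627898],
       [-0.04902651, -0.00557763,  0.9987819 , -1.3961218 ],
       [ 0.        ,  0.        ,  0.        ,  1.        ]])}
side {'mtx': array([[439.96241592,   0.        , 278.72344683],
       [  0.        , 439.96241592, 217.94472393],
       [  0.        ,   0.        ,   1.        ]]), 'extrinsics': array([[ 0.86331112, -0.50446361, -0.01450416, -0.38985389],
       [ 0.33292762,  0.54768431,  0.76759436, -0.23509118],
       [-0.37927972, -0.66750158,  0.64077182, -1.10440894],
       [ 0.        ,  0.        ,  0.        ,  1.        ]])}
{'mtx': array([[325.1922621 ,   0.        , 280.10994749],
       [  0.        , 325.1922621 , 213.28820493],
       [  0.        ,   0.        ,   1.        ]]), 'mount': array([[-5.05405048e-04,  9.48971120e-01,  3.15362583e-01,
         8.12761579e-02],
       [ 9.99999428e-01,  7.76955675e-04, -7.35355905e-04,
         7.56210146e-04],
       [-9.42854265e-04,  3.15362031e-01, -9.48970969e-01,
        -1.41541443e-01],
       [ 0.00000000e+00,  0.00000000e+00,  0.00000000e+00,
         1.00000000e+00]])}
[0.18452592 0.5966563  0.23053761] [-3.14000494e+00  4.64693487e-05  2.84179260e+00] [-0.22540319 -0.03992809  0.13651929] 0.1
```

View pics/top0.png

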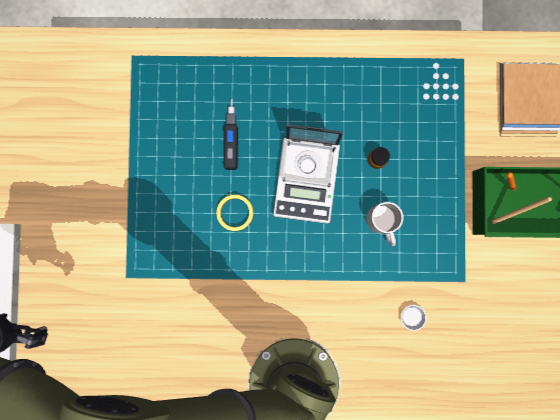

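View pics/side0.png

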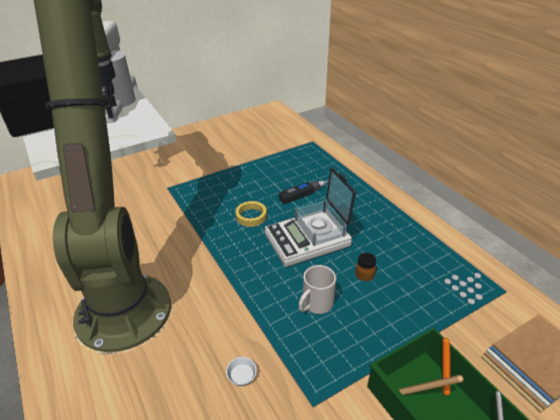

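The top view shows the balance around (308,175), keys at the robot side, with the wide key at about (320,212). The cover stands open at the rear, about (313,135). The side view shows it upright too. I'll enlarge both.

Run:
```python
import cv2,numpy as np
t=cv2.imread("pics/top0.png")[115:227,262:352]; s=cv2.imread("pics/side0.png")[160:270,255:365]
t=cv2.resize(t,None,fx=5,fy=5,interpolation=cv2.INTER_CUBIC)[:550]; s=cv2.resize(s,None,fx=3.2,fy=5,interpolation=cv2.INTER_CUBIC)[:550]
cv2.imwrite("pics/crop.png",np.hstack([t,s[:, :350]]))
```

```text
(no output)
```

View pics/crop.png

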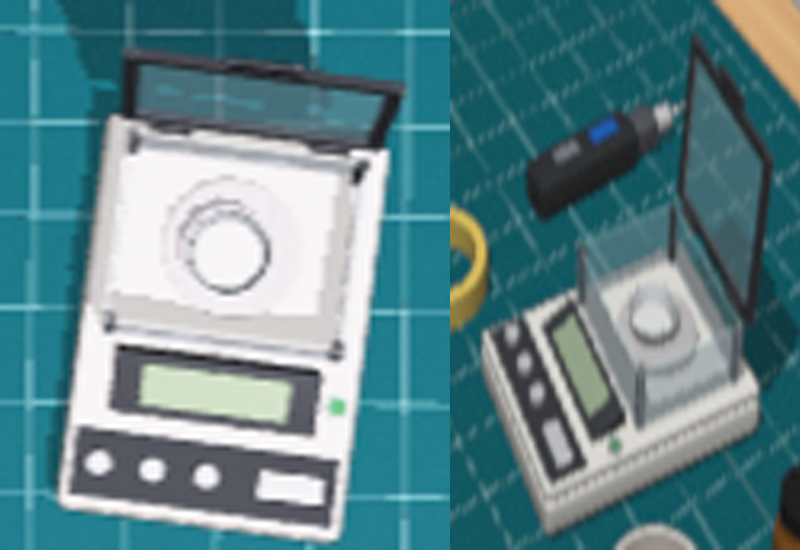

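The enlarged view shows the deck corners, the keys (three round on the left, the tare key at crop (291,488)) and the open cover's free-edge corners at (127,50) and (404,88). In the side crop those corners are at (695,40) and (770,160).

```bash
cat > h.py <<'E'
import numpy as np
from rig import telemetry, cams, bot
def ray(n,u,v):
    p=cams.camera_params(n);K=p["mtx"];E=p["extrinsics"]
    d=np.array([(u-K[0,2])/K[0,0],-(v-K[1,2])/K[1,1],-1]);R=E[:3,:3]
    return -R.T@E[:3,3],R.T@d
def plane(n,u,v,z):
    c,d=ray(n,u,v); return c+d*(z-c[2])/d[2]
def tri(a,b):
    A=[];y=[]
    for c,d in(a,b):
        d=d/np.linalg.norm(d);P=np.eye(3)-np.outer(d,d);A.append(P);y.append(P@c)
    x=np.linalg.lstsq(np.vstack(A),np.hstack(y),rcond=None)[0]
    return x,np.linalg.norm(np.hstack(y)-np.vstack(A)@x)
E
python3 - <<'E'
from h import *
np.set_printoptions(precision=4,suppress=True)
T=lambda x,y,z:plane("top",x/5+262,y/5+115,z)
c=[T(*p,.043) for p in((62,503),(340,538),(388,150),(110,118))]
print(np.array(c)); print([np.linalg.norm(c[i]-c[(i+1)%4]) for i in range(4)])
keys=[T(*p,.049) for p in((98,462),(152,469),(207,476),(291,488))]; print(np.array(keys))
# fit pose from corners+keys
loc=np.array([(-.105,.075),(-.105,-.075),(.105,-.075),(.105,.075),(-.08,.055),(-.08,.027),(-.08,-.001),(-.08,-.045)])
W=np.array(c+keys)[:,:2]; lm=loc.mean(0);wm=W.mean(0)
H=(loc-lm).T@(W-wm);yaw=np.arctan2(H[0,1]-H[1,0],H[0,0]+H[1,1])
R=np.array([[np.cos(yaw),-np.sin(yaw)],[np.sin(yaw),np.cos(yaw)]]);t=wm-R@lm
print("pose",t,yaw,"res",(loc@R.T+t-W))
print("tare",R@[-.08,-.045]+t,"hinge",R@[.0915,0]+t)
for a,b in(((127,50),(695,40)),((404,88),(770,160))):
    x,r=tri(ray("top",a[0]/5+262,a[1]/5+115),ray("side",(b[0]-450)/3.2+255,b[1]/5+160))
    l=R.T@(x[:2]-t);print("cov",x,r,"local",l,"ang",np.arctan2(x[2]-.0855,-(l[0]-.0915)))
E
```

```text
[[ 0.4386  0.0547  0.043 ]
 [ 0.422  -0.0893  0.043 ]
 [ 0.6243 -0.113   0.043 ]
 [ 0.6397  0.0319  0.043 ]]
[np.float64(0.1449174040201926), np.float64(0.20377459800290784), np.float64(0.1457599615746869), np.float64(0.20245201568159218)]
[[ 0.4597  0.0362  0.049 ]
 [ 0.4563  0.0083  0.049 ]
 [ 0.453  -0.0201  0.049 ]
 [ 0.4473 -0.0634  0.049 ]]
pose [ 0.5318 -0.0285] -0.11672437958852629 res [[-0.0023  0.0036]
 [-0.0032 -0.0014]
 [ 0.003  -0.0022]
 [ 0.0051  0.0019]
 [-0.0009 -0.0007]
 [-0.0008 -0.0006]
 [-0.0008 -0.0001]
 [-0.0002 -0.0004]]
tare [ 0.4471 -0.0638] hinge [ 0.6227 -0.0391]
cov [0.6421 0.024  0.1941] 0.0010096299827639563 local [0.1034 0.0649] ang 1.6803474539371592
cov [ 0.6248 -0.1043  0.1978] 0.001058148592048778 local [ 0.1012 -0.0645] ang 1.6566251754042847
```

```bash
python3 -m crank '[0,0,-0.8,0,0,-0.5,0, 0,0,-0.8,0,0,-0.5,0, 0,0,-0.8,0,0,-0.5,0, 0,0,0,0,0,0,0, 0,0,0,0,0,0,0]'
cat >> h.py <<'E'
np.set_printoptions(precision=4,suppress=True)
YAW=-0.1167;T0=np.array([.5318,-.0285])
RB=np.array([[np.cos(YAW),-np.sin(YAW)],[np.sin(YAW),np.cos(YAW)]])
from scipy.spatial.transform import Rotation as Ro
def to(lx,ly,z):
    o=telemetry.get_obs();R=Ro.from_euler("xyz",o["ee_rot"]).as_matrix()
    g=np.r_[RB@[lx,ly]+T0,z]; p=np.array(o["tool_pos"])
    print("t",o["time"],"tool local",RB.T@(p[:2]-T0),p[2],"yawerr",(o["ee_rot"][2]-(np.pi+YAW)),"F",o["ft_force"],"w",o["grip_width"])
    print("units",R.T@(g-p)/.03)
E
python3 -c "
from h import *
to(.150,0,.30)"
```

```text
time: 0.52
tool_pos: [0.1847, 0.5976, 0.3043]
ee_rot: [3.139, 0.0, 3.021]
ft_force: [-0.3, 0.2, -0.5]
grip_width: 0.0254
grasp_force: 0.0
t 0.5167 tool local [-0.4177  0.5814] 0.3042744901450369 yawerr -0.0034952151527165576 F [-0.2708  0.2393 -0.5284] w 0.025446756787370316
units [-18.9896 -19.3134   0.1055]
```

```bash
python3 -m crank '[-0.5,-0.5,0,0,0,0,0, -0.95,-0.95,0,0,0,0,0, -0.95,-0.95,0,0,0,0,0, -0.95,-0.95,0,0,0,0,0, -0.95,-0.95,0,0,0,0,0, -0.95,-0.95,0,0,0,0,0, -0.95,-0.95,0,0,0,0,0, -0.95,-0.95,0,0,0,0,0, -0.95,-0.95,0,0,0,0,0, -0.95,-0.95,0,0,0,0,0, -0.95,-0.95,0,0,0,0,0, -0.95,-0.95,0,0,0,0,0, -0.95,-0.95,0,0,0,0,0, -0.95,-0.95,0,0,0,0,0, -0.95,-0.95,0,0,0,0,0, -0.95,-0.95,0,0,0,0,0, -0.95,-0.95,0,0,0,0,0, -0.95,-0.95,0,0,0,0,0, -0.5,-0.5,0,0,0,0,0, 0,0,0,0,0,0,0]'
python3 -c "
from h import *
to(.150,0,.30)"
```

```text
time: 2.18
tool_pos: [0.6355, 0.0179, 0.3005]
ee_rot: [-3.137, -0.002, 3.013]
ft_force: [-0.1, -0.2, -1.1]
grip_width: 0.0001
grasp_force: 0.0
t 2.1833 tool local [0.0976 0.0582] 0.3004539313687635 yawerr -0.012114084010398152 F [-0.143  -0.2153 -1.1044] w 7.080226870044779e-05
units [-1.7712 -1.9181  0.0193]
```

```bash
python3 -m crank '[-0.9,-0.6,0,0,0,0,0, -0.9,-0.7,0,0,0,0,0, 0,-0.6,0,0,0,0,0, 0,0,0,0,0,0,0]'
python3 - <<'E'
from h import *
import cv2
to(.150,0,.175)
cv2.imwrite("pics/w1.png",np.hstack([cams.read_camera("top")[60:240,240:380].repeat(2,0).repeat(2,1)[:360], cv2.resize(cams.read_camera("side")[90:270,220:400],None,fx=2,fy=2)]))
E
```

```text
time: 2.52
tool_pos: [0.6803, -0.0433, 0.3007]
ee_rot: [-3.138, -0.004, 3.015]
ft_force: [-0.6, -0.8, 0.5]
grip_width: 0.0001
grasp_force: 0.0
t 2.5167 tool local [0.1492 0.0026] 0.3006592165018121 yawerr -0.009400682852450437 F [-0.5656 -0.7602  0.5105] w 7.190047005941437e-05
units [-0.042  -0.0693  4.1888]
```

View pics/w1.png

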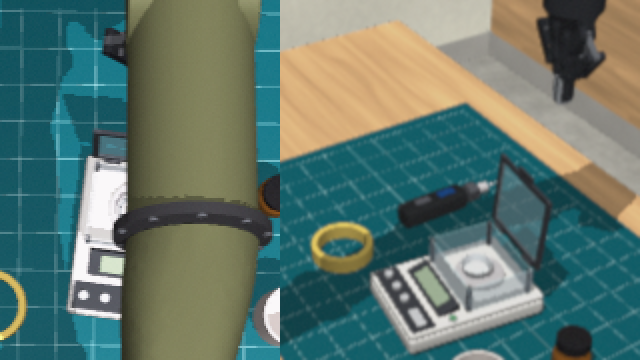

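The top view is mostly hidden by the forearm. The side view shows the closed fingers above and behind the cover (tip about (565,95) in the composite). I'll descend behind the cover now.

```bash
python3 -m crank '[0,0,0.5,0,0,0,0, 0,0,0.8,0,0,0,0, 0,0,0.8,0,0,0,0, 0,0,0.8,0,0,0,0, 0,0,0.8,0,0,0,0, 0,0,0.5,0,0,0,0, 0,0,0,0,0,0,0]'; python3 -m crank '[0.3,0,0,0,0,0,0, 0.3,0,0,0,0,0,0, 0.1,0,0,0,0,0,0, 0,0,0,0,0,0,0]'
python3 - <<'E'
from h import *
import cv2
to(.091,0,.175)
cv2.imwrite("pics/w2.png",np.hstack([cams.read_camera("wrist"), cv2.resize(cams.read_camera("side")[140:270,270:350],None,fx=3,fy=3.23)[:420]]))
E
```

```text
time: 3.2
tool_pos: [0.6779, -0.0357, 0.1733]
ee_rot: [3.141, -0.007, 3.024]
ft_force: [-0.7, -0.0, -0.2]
grip_width: -0.0001
grasp_force: 0.0
time: 3.53
tool_pos: [0.6596, -0.0344, 0.1786]
ee_rot: [3.141, 0.001, 3.023]
ft_force: [0.2, 0.9, -0.0]
grip_width: -0.0002
grasp_force: 0.0
t 3.5333 tool local [0.1276 0.009 ] 0.1786249701089695 yawerr -0.0018605370904158924 F [ 0.1741  0.938  -0.0424] w -0.00019071821254606713
units [ 1.2204 -0.3025  0.1193]
```

View pics/w2.png

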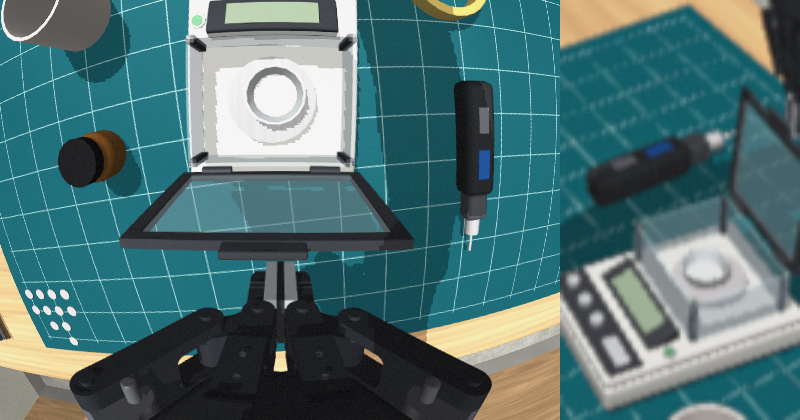

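The wrist view shows the cover standing clear of the dish. The fingertips, at about (280,270), are centred just behind its tab at (262,252). Next I push forward gently.

```bash
python3 -m crank '[0.15,-0.05,0,0,0,0,0, 0.15,-0.05,0,0,0,0,0, 0.15,-0.05,0,0,0,0,0, 0.15,-0.05,0,0,0,0,0, 0.15,0,0.02,0,0,0,0, 0.15,0,0.03,0,0,0,0, 0.15,0,0.03,0,0,0,0, 0.15,0,0.03,0,0,0,0, 0,0,0,0,0,0,0]'
python3 -c "
from h import *
to(.0745,0,.1712)"
```

```text
time: 4.38
tool_pos: [0.6223, -0.0373, 0.1738]
ee_rot: [-3.141, -0.001, 3.022]
ft_force: [-0.4, 0.4, 0.2]
grip_width: -0.0001
grasp_force: 0.0
t 4.3833 tool local [0.0909 0.0018] 0.1738426414183437 yawerr -0.002993415440478042 F [-0.3697  0.3791  0.165 ] w -9.829744278265571e-05
units [ 0.5459 -0.0627  0.0887]
```

```bash
python3 -m crank '[0.18,0,0.03,0,0,0,0, 0.18,0,0.03,0,0,0,0, 0.18,0,0.03,0,0,0,0, 0.18,0,0.08,0,0,0,0, 0.18,0,0.08,0,0,0,0, 0.18,0,0.08,0,0,0,0, 0.16,0,0.12,0,0,0,0, 0.16,0,0.12,0,0,0,0, 0.16,0,0.12,0,0,0,0, 0,0,0,0,0,0,0]'
python3 - <<'E'
from h import *
import cv2
to(.031,0,.1404)
cv2.imwrite("pics/w3.png",np.hstack([cams.read_camera("wrist"), cv2.resize(cams.read_camera("side")[140:270,270:350],None,fx=3,fy=3.23)[:420]]))
E
```

```text
time: 5.22
tool_pos: [0.5753, -0.0316, 0.1523]
ee_rot: [-3.141, -0.002, 3.022]
ft_force: [-0.3, -0.3, -0.6]
grip_width: 0.0001
grasp_force: 0.0
t 5.2167 tool local [0.0436 0.002 ] 0.15234669790583044 yawerr -0.002907432159991785 F [-0.2584 -0.3092 -0.5751] w 7.16768076770419e-05
units [ 0.419  -0.0669  0.3992]
```

View pics/w3.png

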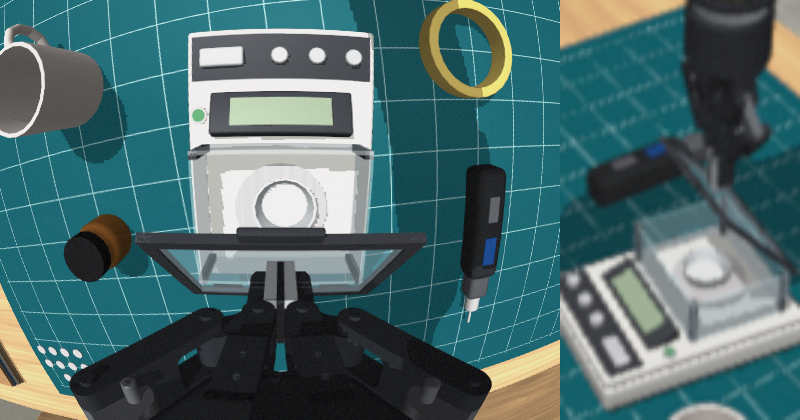

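The fingertips are on the cover's outer face and it is folding over as planned (free edge at row 238). The dish is untouched and the balance looks unmoved, so I continue the arc.

```bash
python3 -m crank '[0.14,0,0.13,0,0,0,0, 0.14,0,0.13,0,0,0,0, 0.14,0,0.13,0,0,0,0, 0.1,0,0.17,0,0,0,0, 0.1,0,0.17,0,0,0,0, 0.1,0,0.17,0,0,0,0, 0.07,0,0.18,0,0,0,0, 0.07,0,0.18,0,0,0,0, 0.07,0,0.18,0,0,0,0, 0.04,0,0.15,0,0,0,0, 0.04,0,0.15,0,0,0,0, 0,0,0.1,0,0,0,0, 0,0,0,0,0,0,0]'
python3 -c "
from h import *
to(.0125,0,.0905)"
```

```text
time: 6.4
tool_pos: [0.5464, -0.0281, 0.0973]
ee_rot: [-3.141, -0.001, 3.022]
ft_force: [0.2, -0.3, 0.8]
grip_width: 0.0003
grasp_force: 0.0
t 6.4 tool local [0.0144 0.0021] 0.09729692701847346 yawerr -0.0030715883834080415 F [ 0.2031 -0.3111  0.8139] w 0.0003280477423664976
units [ 0.0644 -0.0687  0.2267]
```

```bash
python3 -m crank '[0,0,0.08,0,0,0,0, 0,0,0.08,0,0,0,0, 0,0,0.06,0,0,0,0, 0,0,0.04,0,0,0,0, 0,0,0.03,0,0,0,0, 0,0,0,0,0,0,0, 0,0,0,0,0,0,0]'
python3 -c "
from h import *
to(.0125,0,.0905)"
```

```text
time: 6.98
tool_pos: [0.5468, -0.0282, 0.0904]
ee_rot: [-3.142, 0.001, 3.022]
ft_force: [-4.0, 0.9, 11.0]
grip_width: 0.0001
grasp_force: 5.6
t 6.9833 tool local [0.0149 0.0021] 0.09042406337307708 yawerr -0.0032429821236910072 F [-3.9946  0.9339 11.0215] w 8.195808011527843e-05
units [ 0.0794 -0.0695 -0.0026]
```

```bash
python3 -m crank '[0,0,0.02,0,0,0,0, 0,0,0,0,0,0,0, 0,0,0,0,0,0,0, 0,0,-0.3,0,0,0,0, 0,0,-0.8,0,0,0,0, 0,0,-0.8,0,0,0,0, 0,0,-0.6,0,0,0,0, 0,0,0,0,0,0,0, 0,0,0,0,0,0,0]'
python3 - <<'E'
from h import *
import cv2
to(-.08,-.045,.1)
cv2.imwrite("pics/w4.png",np.hstack([cams.read_camera("wrist"), cv2.resize(cams.read_camera("side")[160:270,270:350],None,fx=3,fy=3.82)[:420]]))
E
```

```text
time: 7.73
tool_pos: [0.5476, -0.0283, 0.1649]
ee_rot: [3.141, 0.003, 3.022]
ft_force: [-0.1, -0.0, 0.1]
grip_width: 0.0
grasp_force: 0.0
t 7.7333 tool local [0.0156 0.0021] 0.16489060270444247 yawerr -0.003266442721635787 F [-0.0584 -0.0339  0.1046] w 3.907855102462674e-05
units [ 3.1883 -1.5801  2.1544]
```

View pics/w4.png

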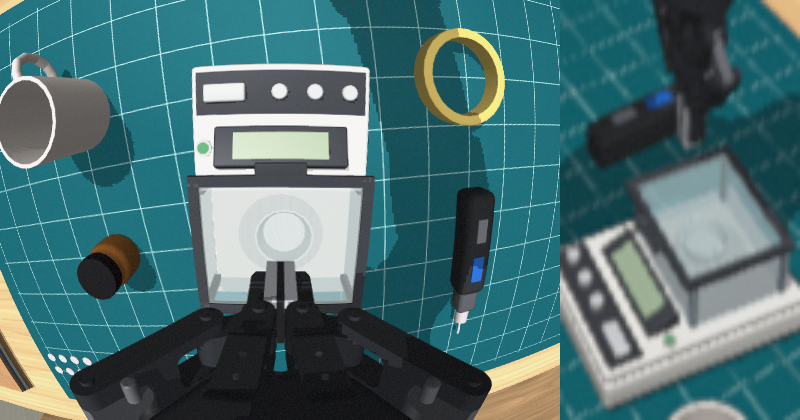

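The cover lies flat and shut on the chamber and the dish is centred under it. The tare key is at about (223,92) in the wrist view. I'll measure it from there before moving.

Run:
```python
from h import *
p=cams.camera_params("wrist");K=p["mtx"];M=p["mount"]
o=telemetry.get_obs();R=Ro.from_euler("xyz",o["ee_rot"]).as_matrix();P=np.array(o["tool_pos"])
for u,v in((223.5,91.5),(279.5,91),(315.5,91.5),(350,92.5)):
    a=np.array([u-K[0,2],v-K[1,2]]);r=np.hypot(*a);th=r/K[0,0];a=a/r*np.sin(th)
    d=R@M[:3,:3]@np.array([a[0],-a[1],-np.cos(th)]);c=R@M[:3,3]+P
    w=c+d*(.049-c[2])/d[2];print(w,RB.T@(w[:2]-T0))
```

```text
[ 0.4461 -0.0594  0.049 ] [-0.0816 -0.0407]
[ 0.4518 -0.0163  0.049 ] [-0.0808  0.0028]
[0.4552 0.0113 0.049 ] [-0.0807  0.0306]
[0.4582 0.0384 0.049 ] [-0.0809  0.0579]
```

```bash
python3 -m crank '[0.5,-0.2,0,0,0,0,0, 0.8,-0.4,0,0,0,0,0, 0.8,-0.4,0,0,0,0,0, 0.8,-0.4,0.3,0,0,0,0, 0.3,-0.2,0.6,0,0,0,0, 0,0,0.6,0,0,0,0, 0,0,0.6,0,0,0,0, 0,0,0,0,0,0,0, 0,0,0,0,0,0,0]'
python3 -c "
from h import *
to(-.08,-.045,.049)"
```

```text
time: 8.58
tool_pos: [0.4447, -0.0643, 0.0998]
ee_rot: [-3.142, -0.004, 3.022]
ft_force: [-0.8, -0.5, 0.2]
grip_width: -0.0001
grasp_force: 0.0
t 8.5833 tool local [-0.0823 -0.0456] 0.09975673228862837 yawerr -0.0030853956076128952 F [-0.8349 -0.5332  0.1744] w -9.156750394689977e-05
units [-0.083   0.022   1.6916]
```

Both measurements agree to within 4 mm, inside the key's margins. Next I descend to just above the key.

```bash
python3 -m crank '[-0.05,0.07,0.4,0,0,0,0, 0,0,0.4,0,0,0,0, 0,0,0.4,0,0,0,0, 0,0,0.3,0,0,0,0, 0,0,0.07,0,0,0,0, 0,0,0,0,0,0,0, 0,0,0,0,0,0,0]'
python3 - <<'E'
from h import *
import cv2
to(-.0805,-.043,.045)
cv2.imwrite("pics/w5.png",np.hstack([cams.read_camera("wrist"), cv2.resize(cams.read_camera("side")[160:270,250:330],None,fx=3,fy=3.82)[:420]]))
E
```

```text
time: 9.17
tool_pos: [0.448, -0.0624, 0.0543]
ee_rot: [-3.142, 0.001, 3.022]
ft_force: [0.1, 0.3, 0.1]
grip_width: -0.0002
grasp_force: 0.0
t 9.1667 tool local [-0.0793 -0.0434] 0.05432687126429413 yawerr -0.0030003043846225097 F [0.1213 0.2687 0.0573] w -0.00024784509345659675
units [0.0417 0.0149 0.3109]
```

View pics/w5.png

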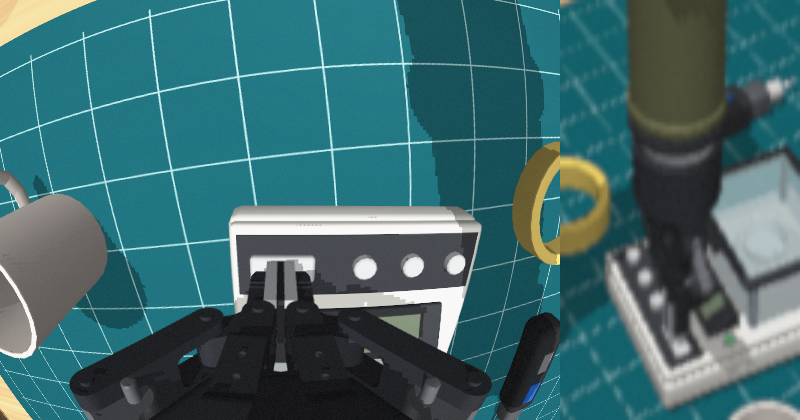

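The fingertips are right over the tare key at about (282,265), well away from the nearest round key at (365,267). I'll press lightly.

```bash
python3 -m crank '[0,0,0.1,0,0,0,0, 0,0,0.06,0,0,0,0, 0,0,0.05,0,0,0,0, 0,0,0.05,0,0,0,0, 0,0,0.04,0,0,0,0, 0,0,0,0,0,0,0, 0,0,0,0,0,0,0]'
python3 -c "
from h import *
to(-.0805,-.043,.045)"
```

```text
time: 9.85
tool_pos: [0.4478, -0.0625, 0.045]
ee_rot: [-3.142, 0.001, 3.022]
ft_force: [-1.0, -0.0, 6.9]
grip_width: -0.0004
grasp_force: 3.3
t 9.85 tool local [-0.0794 -0.0436] 0.04500005914770218 yawerr -0.003181997420121263 F [-1.0409 -0.0388  6.9074] w -0.00035219447972709237
units [ 0.0355  0.0187 -0.    ]
```

The key is at its stop: z = 0.045 with 6.9 N. I'll hold, then withdraw.

```bash
python3 -m crank '[0,0,0.02,0,0,0,0, 0,0,0,0,0,0,0, 0,0,0,0,0,0,0, 0,0,0,0,0,0,0, 0,0,-0.2,0,0,0,0, 0,0,-0.5,0,0,0,0, 0,0,-0.9,0,0,0,0, 0,0,-0.9,0,0,0,0, 0,0,-0.9,0,0,0,0, 0,0,-0.9,0,0,0,0, -0.7,0,-0.6,0,0,0,0, -0.5,0,0,0,0,0,0, 0,0,0,0,0,0,0, 0,0,0,0,0,0,0, 0,0,0,0,0,0,0]'
python3 - <<'E'
from h import *
import cv2
to(-.0805,-.043,.045)
cv2.imwrite("pics/w6.png",np.hstack([cams.read_camera("wrist"), cv2.resize(cams.read_camera("side")[160:270,250:330],None,fx=3,fy=3.82)[:420]]))
E
```

```text
time: 11.1
tool_pos: [0.482, -0.0667, 0.1903]
ee_rot: [-3.142, -0.003, 3.022]
ft_force: [-0.9, -0.2, 1.0]
grip_width: 0.0002
grasp_force: 0.0
t 11.1 tool local [-0.0451 -0.0437] 0.19030706427136893 yawerr -0.003139539613656428 F [-0.9399 -0.2032  0.9997] w 0.00021507397020511466
units [1.1694 0.0199 4.8465]
```

View pics/w6.png

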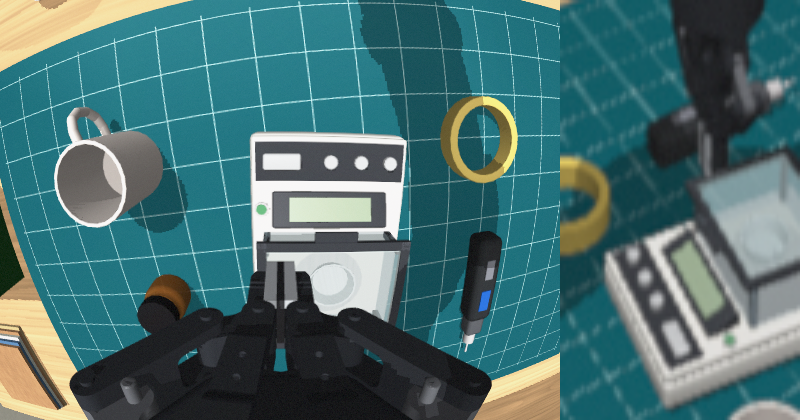

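The key is up, the cover is shut, the dish is in place, and the gripper is clear of everything. I'm handing it in.

```bash
python3 -c "
from rig import bot
print(bot.finish_job())"
```

```text
the job is handed in; nothing more can be done
None
```

I pushed the draught cover shut, pressed the tare key to its stop (about 7 N), released it and withdrew clear; the job was handed in at about 11 s, and no verdict came back.

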